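Catch one bead from the feeder in the pan and present it over the bead board

ROBOT

A 6-joint arm with a two-finger parallel gripper is mounted at the origin on the work surface; the furniture and walls round the work are solid. World frame = base frame: x ahead of the robot, y to its left, z up, the work surface at z = 0. Lengths are in mm, angles in rad, forces in N, time in s.
With the tool pointing down it reaches from about 325 to 925 mm from the base axis. Payload 3.1 kg.
Tool frame: the origin (TCP) lies midway between the tips of the shut fingers; the grasp point (between the pads) lies 19 mm behind it; z points along the fingers, y is the line along which they close (so a half turn about z gives the same grasp; the last joint's range is limited). The gripper opens to 85 mm and grips with 20 to 120 N. Pads are 22 mm wide; open, the fingers measure 114 mm over their backs; the gripper's body (76 mm by 85 mm) begins 54 mm behind the grasp point. The pads swing forward as they close: fully open they stand 13 mm farther back than shut.
Start: joints at [-0.112, 0.217, 1.613, -0, 1.311, -0.112], TCP at [625.011, 0.021, 204.9] pointing down, gripper open.
Joint ranges: [-2.75, 2.75], [-0.78, 2.1], [0.31, 2.55], [-1.13, 4.27], [0.13, 2.63], [-2.58, 2.58]. Speed limits (rad/s): [2.79, 2.79, 3.14, 3.14, 3.14, 3.14].

INTERFACE

Orientations are given as a unit quaternion [w, x, y, z].
In Python, from rig import status, read_camera, camera_model, job_done gives the robot as it stands.
- The arm moves only by the shell command python3 -m pendant 'ROWS' [OPENING]. ROWS is JSON, a list of rows, each a list of 2 entries, a list of its own where there are three numbers: the shift along the tool's x, y, z as a fraction of full scale, then the turn, a rotation vector about the tool's x, y, z as a fraction of full scale. A call has 1 to 20 rows; each row is the pose to reach, as a shift and turn from the pose commanded when the call began, along the tool's axes at that moment; what a row does not reach only later rows make up. Full scale, the value 1, is 300 mm for a shift and pi/2 rad for a turn. A row lasts 1/10 s, in which the tool goes at most 50 mm and 8.59 degrees, less where a joint would pass 70% of its speed; a pose out of reach is approached as far as the arm can. A call with a number of a shift or a turn outside -1 to 1 is refused whole. A call with a gripper value outside its range is refused whole. OPENING is the closure, from 0 (fully open) to 1 (shut), set as the call begins (- or left out, the last holds). The fingers move at their own pace and stop on an object; the grip force is fixed at half the most. Time passes only in rows, so rows that repeat a pose let the fingers close. It gives the time, the measured TCP pose, the force, the opening and the grip force at its end, in the units of the state.
- status.observe(): the state, without advancing time (a new reading comes with each control period).
- read_camera(name): name is "scene" or "side" or "wrist"; returns (picture, depth): 400x640x3 uint8, red, green, blue; 400x640 float32, mm along the optical axis (not along the pixel's ray), 0 where there is no reading.
- camera_model(name): a dict with "fx", "fy", "cx", "cy" (pixels), "dist_coeffs" ([k1, k2, p1, p2, k3] as OpenCV has them; the pictures are not rectified), "view" (4x4, takes a point from world to camera coordinates). Camera axes: x right, y down, z forward; pixel columns grow to the right and rows downward; lengths in mm; the calibration is good to about 2 mm. A picture is of the moment at which its call begins: read the wrist's pose just before it. camera_model takes no time and is no camera call; for the wrist camera it gives the pose at the moment of the call.
- job_done(): hands the job in; it is judged then, once.
The state is a dict: "time": time; "joints": joint angles; "dq": joint speeds; "effort": joint torques, N m; "tool_pos": TCP position; "eef_rot": TCP orientation; "force": force on the tool from outside, world axes, zero at the start; "moment": the same for the moment, N m; "grip_width": finger opening in mm; "gripper_force": force on a finger pad.
Only numpy, scipy, OpenCV 4.12 (cv2) and the standard library are available. Lean on these libraries where they do the work, as an engineer would, in place of code of your own. Each camera call takes 0.05 s, during which the arm holds its last target. There are 200 camera calls.

TASK

Take the bead pan by its handle, press its far rim squarely against the feeder's paddle with the bowl under the chute until one bead (only one) rolls into the pan, and let it settle in the middle. Then back off, carry the pan level to the bead board and turn it about a quarter turn, so that the bowl is over the middle of the board and the handle points straight away from the board's front edge, where the jeweller sits. Keep the bead in the middle of the pan, put nothing down, disturb nothing else, and finish still holding the pan, level and still, a hand's breadth above the board.

Things in the scene. Friction and masses are not known exactly. Their poses are not given: they have to be found in the camera images.
- pan: Bead pan: round aluminium dish, 104 mm across, 36 mm high, 0.11 kg, loose. Origin: centre of its underside, z up. A straight beech handle runs along the pan's -x from the rim to x = -165 mm, 12 mm wide (y), 14 mm high, middle line 26 mm above the underside. Inside it slopes down all round (11 to 25 deg) to a 14 mm wide flat in the middle, where a bead comes to rest.
- pan_center (a point): Middle of the pan's inner floor, 6 mm above its underside.
- pan_grip (a point): Point on the middle line of the pan's handle, 125 mm from the pan's centre (pan x = -125 mm, z = 26 mm): the place to grip, fingers on the handle's two sides (closing along the pan's y).
- feeder: Bead feeder, fixed, 213 mm high, grey: foot (x -22 to +102 mm, 10 mm high), column, slotted upright metal tube with 3 beads, steel shuttle bar (sticks out to x = -44 mm at 133 to 149 mm height), sloping chute, paddle. Origin: on the bench below the tube; its front faces its own -x, z up. One full push of the paddle drops one bead on the chute; a second push would drop another.
- chute_lip (a point): Low front end of the chute: feeder x = -20 mm, 88 mm above the bench; 27 mm wide. The bead rolls off it at about 0.4 m/s toward the feeder's -x and lands 20 to 40 mm in front of it; in the pan it rolls to the middle and rests within about 1.5 s.
- paddle_face (a point): Middle of the front face of the upright steel paddle under the chute: at rest feeder x = -17 mm, 58 mm above the bench (it moves with the paddle). Plate 58 mm wide, 36 to 80 mm above the bench. Push it with the far rim (away from the handle), handle in line with the feeder's x, the pan's underside 40 to 50 mm above the bench, so that the rim stays below the chute.
- paddle (a joint): Travel of the paddle in m, along the feeder's +x: 0 at rest, 0.024 pushed fully back (hard stop). The bead drops at 0.018 to 0.021. A spring resists with 1.2 N at rest, 2.7 N at the stop, and brings it back.
- bead_low_center (a point): Centre of the lowest bead, a dark polished stone ball, 18 mm, 15 g: the one to catch. It starts in the shuttle's pocket below the tube, 141 mm above the bench.
- bead_mid_center (a point): Centre of the second bead, like the first, next above it in the tube; it must stay in the feeder.
- board: Bead board, fixed: flat grey flocked tray, 160 mm (x) by 110 mm (y), rims 11 mm high, floor 6 mm. Origin: centre of its underside. Its front edge, with the long narrow channel, faces its own -y, toward the jeweller's chair at the bench's right edge; three compartments on the +y side. At the end the pan's handle points along the board's +y.
- tweezers_loose: Steel tweezers lying on the bench near the board, 165 mm long, 16 mm wide, 8 mm high. Leave alone.
- amber_jar: Jar of amber beads with a lid, 57 mm wide, 76 mm high, beyond the board. Leave alone.
- flux: White bottle with a blue cap, 47 mm wide, 84 mm high, on the left. Leave alone.

How it is judged:
By the outcome, as a careful person would: the job done as asked, in the order asked, and still so for the second after the job is handed in, while the arm keeps its last pose, push and grip.
It also fails if it takes over 51 s, if anything falls off the work surface, if the arm or the gripper's body presses on something with over 40 N, if the wrist force passes 120 N, or if a joint passes its speed limit or range.

## Working session

There is one attempt and no reset: what is moved stays moved. The work goes in short steps, Python scripts to look and compute and a shell command to move; the robot and the scene stay as the last step left them, time stands still between calls to the robot, and variables do not carry over. Pictures are saved under pics/ and viewed, at most 10 in all, crops included, and the job is handed in when it is done.

```bash
mkdir -p pics; ls; cat > h.py <<'E'
import numpy as np, cv2
from rig import status, read_camera, camera_model
def world(m,uv,depth=None,z=None):
    K=np.array([[m['fx'],0,m['cx']],[0,m['fy'],m['cy']],[0,0,1]]);V=np.array(m['view'])
    p=cv2.undistortPoints(np.array(uv,float).reshape(-1,1,2),K,np.array(m['dist_coeffs'],float))[:,0]
    d=np.c_[p,np.ones(len(p))];R,t=V[:3,:3],V[:3,3];c=-R.T@t;w=d@R
    s=np.asarray(depth,float) if depth is not None else (z-c[2])/w[:,2]
    return c+w*np.reshape(s,(-1,1))
def grab(n):
    m=camera_model(n);p,d=read_camera(n);return m,p,d
def cloud(m,d):
    v,u=np.mgrid[:400,:640];return world(m,np.c_[u.ravel(),v.ravel()],depth=d.ravel()).reshape(400,640,3)
E
python3 - <<'E'
from h import *
ims=[]
for n in("scene","side"):
    m,p,d=grab(n);np.savez(n,p=p,d=d,**{k:np.array(v) for k,v in m.items()})
    cv2.imwrite(f'pics/{n}0.png',p[:,:,::-1])
    V=np.array(m['view']);print(n,-V[:3,:3].T@V[:3,3],V[2,:3],(d>0).mean())
print(status.observe())
E
```

```text
pics
scene [-691.21493621 -610.52042276 1012.91021891] [ 0.7352711   0.4099875  -0.53970979] 0.995921875
side [ 304.86888436 -705.93009548  739.82224511] [ 0.20357368  0.7732906  -0.60048264] 0.99612109375
{'time': 0.1, 'joints': array([-1.12181216e-01,  2.17682099e-01,  1.61479510e+00,  1.76711006e-05,
        1.31130603e+00, -1.12160505e-01]), 'dq': array([ 0.00150993, -0.00201234, -0.00479549,  0.00189716, -0.00019705,
       -0.00092002]), 'effort': array([-3.89421966e-04, -3.98076224e+01, -3.04969239e+01, -1.69335931e-04,
        4.17826959e-03,  6.71974954e-05]), 'tool_pos': array([6.24199688e+02, 1.29764912e-01, 2.03685628e+02]), 'eef_rot': array([-8.61633546e-04,  7.07115289e-01,  7.07097425e-01, -6.76250718e-04]), 'force': array([0.95431776, 0.19532142, 0.497052  ]), 'moment': array([ 0.01105684, -0.02876724,  0.01754516]), 'gripper_force': 0.0, 'grip_width': 85.52193503003578}
```

View pics/scene0.png

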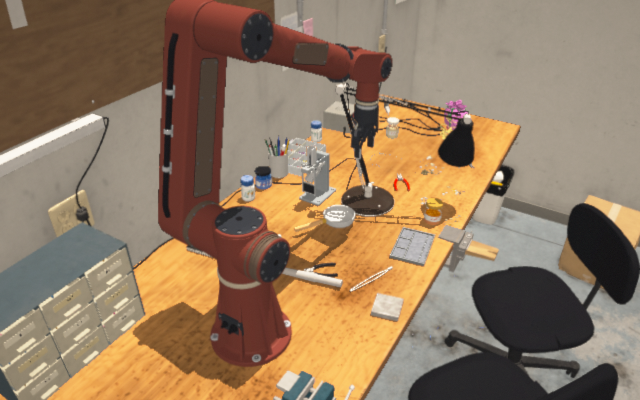

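View pics/side0.png

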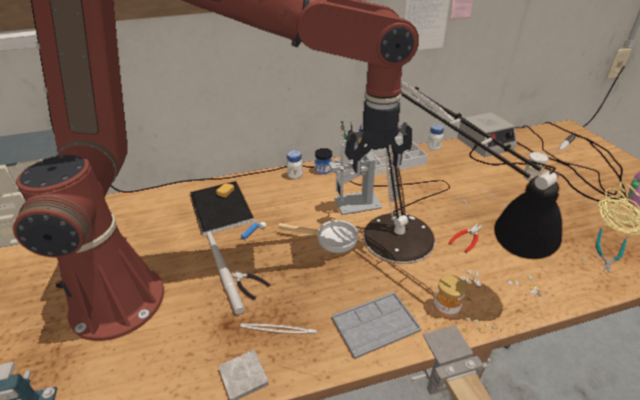

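The scene view shows the pan at (340,216) with its handle to the left, the feeder at (316,180), the board at (412,245), and a lamp stand at (368,198). In the side view the pan is at (338,236), the feeder at (357,190), the board at (376,324), and the lamp post rises from (400,225). I'll extract 3D points and look at enlarged crops.

```bash
python3 - <<'E'
from h import *
out=[]
for n,(x,y,w,h) in(("scene",(255,110,200,160)),("side",(260,110,200,160))):
    f=np.load(n+'.npz');m={k:f[k] for k in f.files if k not in'pd'};p,d=f['p'],f['d']
    out.append(cv2.resize(p[y:y+h,x:x+w,::-1],None,fx=3.9,fy=3.7,interpolation=cv2.INTER_CUBIC)[:590])
    cv2.imwrite(f'pics/{n}_c.png',out[-1])
    C=cloud(m,d);np.save(n+'_C',C)
    hsv=cv2.cvtColor(p,cv2.COLOR_RGB2HSV)
    pts=dict(scene=[(340,216),(300,228),(412,245),(316,125),(311,165),(368,200),(320,200)],side=[(338,236),(282,229),(376,324),(295,160),(343,180),(400,237),(360,205),(448,295),(278,328)])[n]
    for u,v in pts: print(n,(u,v),C[v,u].round(),p[v,u],hsv[v,u])
    # points in x 350..900,y -400..400, by height band for gray (low saturation)
    g=(hsv[:,:,1]<70)&(C[:,:,0]>300)&(C[:,:,0]<900)&(abs(C[:,:,1])<450)
    for lo,hi in((15,45),(45,120),(120,230)):
        k=g&(C[:,:,2]>lo)&(C[:,:,2]<hi)
        nn,l,s,c=cv2.connectedComponentsWithStats(k.astype(np.uint8))
        for i in range(1,nn):
            if s[i,4]>25:
                q=C[l==i];print(n,lo,hi,s[i],np.percentile(q,[3,97],axis=0).round().tolist())
E
```

```text
scene (340, 216) [565.  48.  14.] [249 246 240] [ 20   9 249]
scene (300, 228) [417. 115.  33.] [211 158  98] [ 16 137 211]
scene (412, 245) [ 550. -220.    7.] [189 186 188] [160   4 189]
scene (316, 125) [1022.  416.   81.] [ 70  97 137] [108 125 137]
scene (311, 165) [612. 191. 149.] [124 120 116] [ 15  16 124]
scene (368, 200) [685.   2.  27.] [80 63 52] [12 89 80]
scene (320, 200) [615. 157.  15.] [217 218 210] [ 34   9 218]
scene 15 45 [269 145  38  31 489] [[676.0, 322.0, 16.0], [895.0, 439.0, 43.0]]
scene 15 45 [255 175  17  12  73] [[575.0, 370.0, 16.0], [628.0, 423.0, 41.0]]
scene 15 45 [316 180  14  14  95] [[668.0, 165.0, 16.0], [690.0, 211.0, 44.0]]
scene 15 45 [362 186  11  13  58] [[691.0, 2.0, 23.0], [759.0, 57.0, 44.0]]
scene 15 45 [241 188  14  11  80] [[485.0, 372.0, 16.0], [527.0, 405.0, 44.0]]
scene 15 45 [304 190  15   8  28] [[597.0, 168.0, 15.0], [645.0, 220.0, 44.0]]
scene 15 45 [323 204  32  24 417] [[495.0, -6.0, 15.0], [601.0, 93.0, 39.0]]
scene 15 45 [424 214  17   8  65] [[686.0, -253.0, 18.0], [709.0, -206.0, 36.0]]
scene 45 120 [254 143  34  33 455] [[
[... 1897 characters left out ...]
82] [[488.0, 371.0, 47.0], [532.0, 412.0, 87.0]]
side 45 120 [361 171  14  24 236] [[667.0, 162.0, 48.0], [691.0, 206.0, 118.0]]
side 45 120 [336 172  24  29 241] [[595.0, 164.0, 48.0], [643.0, 219.0, 115.0]]
side 45 120 [392 212  23  17 207] [[692.0, -0.0, 47.0], [739.0, 31.0, 83.0]]
side 120 230 [341 121   6  15  39] [[672.0, 378.0, 123.0], [691.0, 436.0, 152.0]]
side 120 230 [330 140  25  39 402] [[574.0, 165.0, 129.0], [629.0, 206.0, 210.0]]
side 120 230 [361 151  15  23 239] [[657.0, 162.0, 123.0], [693.0, 205.0, 164.0]]
side 120 230 [386 156  14  44 349] [[676.0, 30.0, 124.0], [706.0, 65.0, 227.0]]
side 120 230 [ 495  217   66   41 1070] [[792.0, -299.0, 190.0], [868.0, -216.0, 229.0]]
```

View pics/scene_c.png

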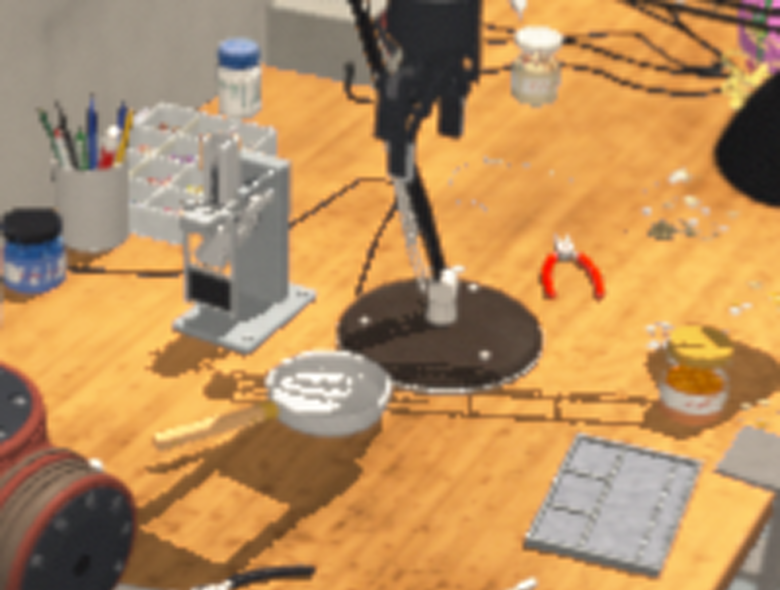

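View pics/side_c.png

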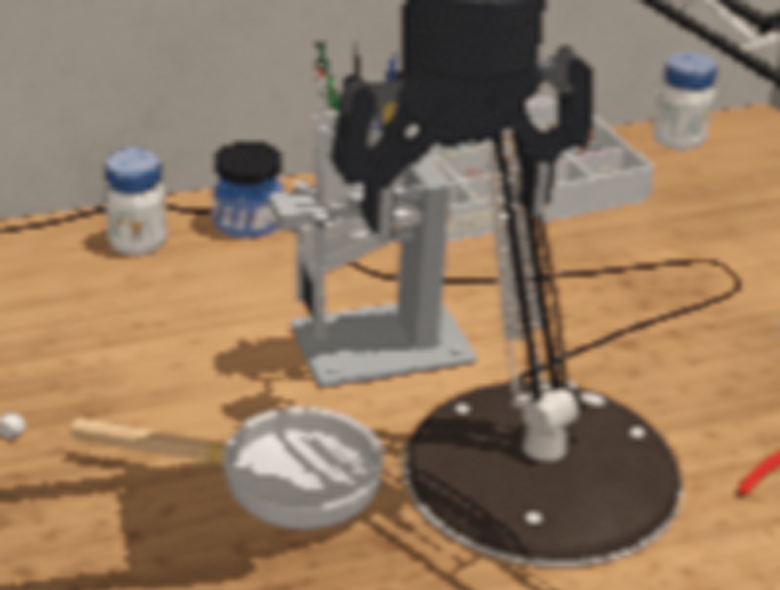

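The crops show the pan rim ellipse and its handle running up-left to (155,440) in the scene crop. The feeder's dark paddle faces the front-left, at (208,290) in the scene crop. The lamp's base sits right of the pan and its stem rises behind the gripper. Next I'll take the wrist view and do the fits.

```bash
cat > fit.py <<'E'
from h import *
def rect(q):
    r=cv2.minAreaRect(q[:,:2].astype(np.float32));return np.round(r[0],1),np.round(r[1],1),round(r[2],1)
def pan(C,near,lab):
    r=np.linalg.norm(C[:,:,:2]-near,axis=2);z=C[:,:,2]
    q=C[(r<75)&(z>30)&(z<42)].reshape(-1,3)
    A=np.c_[2*q[:,:2],np.ones(len(q))]
    for _ in range(4):
        s=np.linalg.lstsq(A,(q[:,:2]**2).sum(1),rcond=None)[0];R=np.sqrt(s[2]+s[:2]@s[:2])
        k=abs(np.linalg.norm(q[:,:2]-s[:2],axis=1)-R)<5
        q,A=q[k],A[k]
    c=s[:2];r=np.linalg.norm(C[:,:,:2]-c,axis=2)
    h=C[(r>65)&(r<172)&(z>20)&(z<40)&(C[:,:,0]<c[0]-30)]
    l=cv2.fitLine(h[:,:2].astype(np.float32),cv2.DIST_HUBER,0,.01,.01).ravel()
    dr=l[:2]*np.sign(l[0]) 
    off=np.cross(dr,c-l[2:])
    print(lab,'pan c',c.round(1),'R',R.round(1),len(q),'handle n',len(h),'ang',np.degrees(np.arctan2(dr[1],dr[0])).round(2),'line off',off.round(1),'rmax',np.linalg.norm(h[:,:2]-c,axis=1).max().round(),'ztop',np.percentile(h[:,2],[50,90]).round(1),'rimz',np.median(q[:,2]).round(1))
def more(C,lab):
    x,y,z=C[...,0],C[...,1],C[...,2]
    b=(x>440)&(x<660)&(y>-310)&(y<-140)&(z>3.5)&(z<20);print(lab,'board',rect(C[b]),b.sum(),np.median(z[b]).round(1))
    f=(x>560)&(x<720)&(y>130)&(y<235)
    for lo,hi in((6,14),(20,80),(36,80),(90,128),(135,147),(150,205),(205,225)):
        k=f&(z>lo)&(z<hi)
        if k.sum()>10: print(lab,'feeder',lo,hi,k.sum(),rect(C[k]))
E
python3 - <<'E'
from fit import *
for n in("scene","side"):
    C=np.load(n+'_C.npy');pan(C,np.array([549,42]),n);more(C,n)
m,p,d=grab('wrist');cv2.imwrite('pics/w0.png',p[:,:,::-1]);C=cloud(m,d);np.save('w0_C',C);np.savez('w0',p=p,d=d)
try: pan(C,np.array([549,42]),'w');more(C,'w')
except Exception as e: print(e)
E
```

```text
scene pan c [545.9  44.6] R 51.4 149 handle n 140 ang -32.8 line off 6.8 rmax 164.0 ztop [32.9 37.3] rimz 34.9
scene board (array([ 550. , -224.9]), array([169.9, 219.4]), 89.8) 1372 7.8
scene feeder 6 14 259 (array([639.8, 184.8]), array([158.3, 100.4]), 0.9)
scene feeder 20 80 319 (array([643.4, 192.6]), array([ 57.7, 107.4]), 88.2)
scene feeder 36 80 264 (array([642.6, 193.1]), array([ 57.6, 105.4]), 88.8)
scene feeder 90 128 188 (array([642.1, 192.2]), array([ 55.9, 103.3]), 87.8)
scene feeder 135 147 98 (array([631.5, 190.2]), array([ 49.7, 126.2]), 87.4)
scene feeder 150 205 300 (array([634.1, 191.5]), array([ 53.2, 126.6]), 87.0)
scene feeder 205 225 47 (array([617. , 193.4]), array([30.1, 33.9]), 88.3)
side pan c [546.4  41.8] R 51.3 217 handle n 211 ang -31.65 line off 4.6 rmax 163.0 ztop [31.3 34.4] rimz 35.0
side board (array([ 552. , -229.4]), array([159.7, 217.3]), 89.5) 3477 6.7
side feeder 6 14 597 (array([656.6, 189.8]), array([ 88.2, 125. ]), 87.7)
side feeder 20 80 295 (array([645.5, 190.1]), array([ 58.1, 100.2]), 88.8)
side feeder 36 80 243 (array([645.1, 190.1]), array([58.1, 99.4]), 88.8)
side feeder 90 128 292 (array([643.9, 189.9]), array([57. , 98.8]), 89.0)
side feeder 135 147 149 (array([633.6, 189.3]), array([ 52.2, 121.8]), 86.9)
side feeder 150 205 285 (array([634.2, 189. ]), array([ 49.8, 120.3]), 87.1)
side feeder 205 225 25 (array([608. , 192.1]), array([28.2, 13.1]), 65.4)
w pan c [545.8  44.1] R 51.4 1296 handle n 1222 ang -30.88 line off -1.4 rmax 165.0 ztop [33.  34.2] rimz 35.9
w board (array([ 561.2, -233.1]), array([181.4, 137.3]), 8.2) 6725 6.5
w feeder 6 14 3289 (array([654.8, 163.2]), array([124.9,  32. ]), 0.4)
w feeder 20 80 331 (array([642.3, 170.2]), array([11.3, 99.2]), 90.0)
w feeder 36 80 215 (array([642.3, 167.7]), array([ 6.2, 99.2]), 90.0)
```

View pics/w0.png

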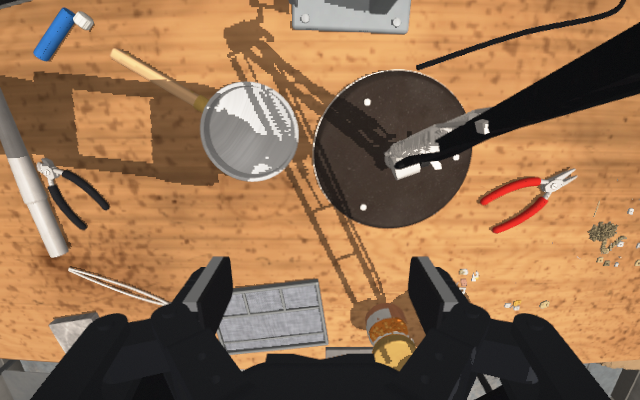

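The wrist view shows the pan at (250,132) with its handle to (115,55), the feeder foot at the top (350,15), the board at the bottom left (270,315) and the lamp base at (392,148). The pan centre comes out at (546,44) with yaw about -31°, which puts the grip point near (439,108). I'll hover there without turning and measure the feeder.

```bash
python3 -m pendant '[[[0.36,-0.62,0],[0,0,0]],[[0.36,-0.62,0],[0,0,0]],[[0.36,-0.62,0],[0,0,0]],[[0.36,-0.62,0],[0,0,0]],[[0.36,-0.62,0],[0,0,0]],[[0.36,-0.62,0],[0,0,0]],[[0.36,-0.62,0],[0,0,0]]]' 0
python3 - <<'E'
from fit import *
m,p,d=grab('wrist');cv2.imwrite('pics/w1.png',p[:,:,::-1]);C=cloud(m,d);np.save('w1_C',C);np.savez('w1',p=p,d=d,**{k:np.array(v) for k,v in m.items()})
pan(C,np.array([546,44]),'w');more(C,'w')
x,y,z=C[...,0],C[...,1],C[...,2];f=(x>280)&(x<560)&(y>80)&(y<320)&(z>15)
n,l,s,c=cv2.connectedComponentsWithStats(f.astype(np.uint8))
for i in range(1,n):
    if s[i,4]>60: q=C[l==i];print(s[i],q.min(0).round(),q.max(0).round())
E
```

```text
time: 0.85
tool_pos: [440.0, 107.8, 205.4]
eef_rot: [0.001, 0.707, 0.707, 0.001]
force: [0.2, -0.1, 0.2]
grip_width: 84.9
gripper_force: 0.0
w pan c [544.1  45.3] R 51.4 917 handle n 971 ang -31.43 line off 0.1 rmax 162.0 ztop [33.  34.1] rimz 35.6
w board (array([ 530.4, -194.6]), array([130.3,  54.2]), 8.6) 979 6.5
w feeder 6 14 2497 (array([654.8, 192.4]), array([ 85.7, 125.1]), 88.4)
w feeder 20 80 1381 (array([622.4, 176.4]), array([49.4, 98.7]), 53.2)
w feeder 36 80 1376 (array([622.4, 176.4]), array([49.4, 98.7]), 53.2)
w feeder 90 128 372 (array([631.5, 193.6]), array([54. , 90.8]), 88.1)
w feeder 135 147 1226 (array([623.6, 194.2]), array([ 59. , 106.7]), 89.3)
w feeder 150 205 4697 (array([623.2, 194.3]), array([ 54.2, 105.9]), 88.6)
w feeder 205 225 490 (array([603.9, 193.5]), array([ 9.1, 25.7]), 13.0)
[203 108  41  44 458] [303. 129.  15.] [438. 189. 375.]
[248 111  14  16 116] [358. 157.  15.] [372. 174.  19.]
[288 149  85  47 976] [403.  80.  22.] [500. 189. 375.]
[378 180  49  17 315] [438.  80.  15.] [560. 189. 375.]
[   30   256   581   144 38772] [363.  95. 244.] [513. 189. 375.]
```

View pics/w1.png

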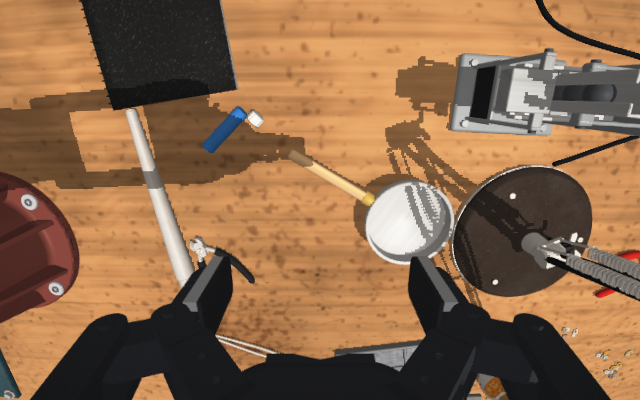

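The wrist view now shows the pan at (409,220) with its handle end at (292,155), the feeder at (470-640, 55-135) with its dark paddle at (483,92), and the lamp base at (523,230). Next I'll refine the paddle and the board from the saved data.

```bash
python3 - <<'E'
from fit import *
for n in("w1","scene","side","w0"):
    C=np.load(n+'_C.npy');p=np.load(n+'.npz')['p'];hsv=cv2.cvtColor(p,cv2.COLOR_RGB2HSV);x,y,z=np.moveaxis(C,2,0)
    k=(x>590)&(x<612)&(y>150)&(y<235)&(z>40)&(z<78)&(hsv[...,2]<75)
    if k.sum()>10:
        q=C[k];l=cv2.fitLine(q[:,:2].astype(np.float32),cv2.DIST_HUBER,0,.01,.01).ravel()
        print(n,'paddle',k.sum(),np.median(q,0).round(1),np.percentile(q[:,1],[2,50,98]).round(1),'normal yaw',np.degrees(np.arctan2(-l[0],l[1])).round(2))
    k=(x>430)&(x<680)&(y>-320)&(y<-140)&(z>2.5)&(z<18)&(hsv[...,1]<50)
    k=cv2.morphologyEx(k.astype(np.uint8),cv2.MORPH_OPEN,np.ones((3,3)))
    nn,l,s,c=cv2.connectedComponentsWithStats(k)
    i=1+s[1:,4].argmax() if nn>1 else 0
    if i: print(n,'board',s[i],rect(C[l==i]))
    # foot: z6-14 low sat
    k=(x>560)&(x<740)&(y>120)&(y<260)&(z>6.5)&(z<13)&(hsv[...,1]<60)
    if k.sum()>20: print(n,'foot',rect(C[k]))
    k=(x>560)&(x<740)&(y>120)&(y<260)&(z>120)&(z<200)
    if k.sum()>20: print(n,'upper',rect(C[k]))
E
```

```text
w1 paddle 955 [597.9 195.3  61.5] [171.3 195.3 218.2] normal yaw -1.98
w1 board [ 335  341   85   29 1011] (array([ 529.4, -193.2]), array([128.9,  51.1]), 8.6)
w1 foot (array([665.3, 205.9]), array([112.1, 145.4]), 88.4)
w1 upper (array([623.8, 194. ]), array([ 59. , 106.9]), 88.8)
scene paddle 74 [598.9 193.9  61.5] [174.4 193.9 215.3] normal yaw -3.36
scene board [ 390  228   43   37 1059] (array([ 549. , -222.6]), array([167.3, 108. ]), 7.9)
scene foot (array([653.3, 191.6]), array([ 86.7, 125.7]), 89.8)
scene upper (array([632.8, 193.9]), array([ 59.6, 128.5]), 88.3)
side paddle 15 [600.1 205.5  59.6] [193.3 205.5 209.6] normal yaw -3.41
side board [ 333  293   88   64 3223] (array([ 546.7, -224.4]), array([159.4, 109.9]), 8.5)
side foot (array([655.6, 189.5]), array([ 87.2, 123.1]), 87.6)
side upper (array([633.8, 189.7]), array([ 58.1, 121.7]), 89.2)
w0 board [ 217  280  111   75 6490] (array([ 548.3, -221.6]), array([158.5, 110.7]), 8.0)
w0 foot (array([654.7, 163.2]), array([124.7,  32. ]), 0.4)
```

The paddle face is at (598,194.5) with yaw -2°, which matches the feeder origin at (615,194) and the stated 17 mm offset. The board is at (548,-222.5) with yaw 8.2°. Now I'll turn -58.7° about tool z, descend and grip.

```bash
python3 -m pendant '[[[0.006,-0.004,0.3],[0,0,-0.652]],[[0.006,-0.004,0.3],[0,0,-0.652]],[[0.006,-0.004,0.3],[0,0,-0.652]],[[0.006,-0.004,0.3],[0,0,-0.652]],[[0.006,-0.004,0.3],[0,0,-0.652]],[[0.006,-0.004,0.3],[0,0,-0.652]],[[0.006,-0.004,0.3],[0,0,-0.652]],[[0.006,-0.004,0.3],[0,0,-0.652]],[[0.006,-0.004,0.4],[0,0,-0.652]],[[0.006,-0.004,0.5],[0,0,-0.652]],[[0.006,-0.004,0.56],[0,0,-0.652]],[[0.006,-0.004,0.61],[0,0,-0.652]],[[0.006,-0.004,0.64],[0,0,-0.652]],[[0.006,-0.004,0.655],[0,0,-0.652]],[[0.006,-0.004,0.655],[0,0,-0.652]],[[0.006,-0.004,0.655],[0,0,-0.652]]]' 0.4
python3 - <<'E'
from fit import *
m,p,d=grab('wrist');cv2.imwrite('pics/w2.png',p[:,:,::-1])
E
```

```text
time: 2.5
tool_pos: [438.8, 109.8, 9.0]
eef_rot: [0.001, 0.27, 0.963, 0.0]
force: [-0.3, 0.6, 0.2]
grip_width: 51.5
gripper_force: 0.0
```

View pics/w2.png

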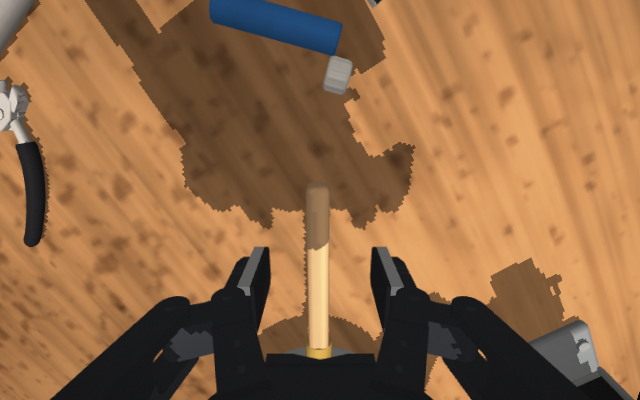

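The handle stands upright and centred between the pads (column 318, pads at 255 and 385), so I'll close.

```bash
python3 -m pendant '[[[0,0,0],[0,0,0]],[[0,0,0],[0,0,0]],[[0,0,0],[0,0,0]],[[0,0,0],[0,0,0]],[[0,0,0],[0,0,0]],[[0,0,0],[0,0,0]],[[0,0,0],[0,0,0]],[[0,0,0],[0,0,0]]]' 1 && python3 -m pendant '[[[0,0,-0.03],[0,0,0]],[[0,0,-0.07],[0,0,0]],[[0,0,-0.11],[0,0,0]],[[0,0,-0.15],[0,0,0]],[[0,0,-0.15],[0,0,0]],[[0,0,-0.15],[0,0,0]]]'
cat >> fit.py <<'E'
def panh(C,near,zr,lab):
    # held pan: rim points near height zr, circle fit; plane fit of rim
    r=np.linalg.norm(C[:,:,:2]-near,axis=2);z=C[:,:,2]
    q=C[(r<75)&(abs(z-zr)<7)].reshape(-1,3)
    for _ in range(5):
        A=np.c_[2*q[:,:2],np.ones(len(q))]
        s=np.linalg.lstsq(A,(q[:,:2]**2).sum(1),rcond=None)[0];R=np.sqrt(s[2]+s[:2]@s[:2])
        q=q[abs(np.linalg.norm(q[:,:2]-s[:2],axis=1)-R)<3.5]
    pl=np.linalg.lstsq(np.c_[q[:,:2]-s[:2],np.ones(len(q))],q[:,2],rcond=None)[0]
    print(lab,'c',s[:2].round(1),'R',R.round(1),len(q),'rim z',pl[2].round(1),'tilt deg x,y',np.degrees(pl[:2]).round(1))
    return s[:2]
E
python3 - <<'E'
from fit import *
t=status.observe();print(t['tool_pos'].round(1),t['force'].round(2),t['moment'].round(2))
for n in('scene','side'):
    m,p,d=grab(n);panh(cloud(m,d),np.array([545,45]),80,n)
E
```

```text
time: 3.35
tool_pos: [437.8, 109.8, 8.4]
eef_rot: [-0.0, 0.27, 0.963, -0.0]
force: [-0.6, 0.6, 0.5]
grip_width: 0.4
gripper_force: 0.0
time: 3.95
tool_pos: [438.4, 109.9, 54.2]
eef_rot: [0.001, 0.27, 0.963, 0.0]
force: [-1.1, 1.0, 0.8]
grip_width: -0.2
gripper_force: 0.0
[438.4 109.9  54.2] [-1.08  0.96  0.79] [0.03 0.02 0.01]
scene c [0. 0.] R 0.0 0 rim z 0.0 tilt deg x,y [0. 0.]
side c [0. 0.] R 0.0 0 rim z 0.0 tilt deg x,y [0. 0.]
```

The gripper shut on nothing, so I'll look.

```bash
python3 - <<'E'
from fit import *
m,p,d=grab('side');C=cloud(m,d)
m2,p2,d2=grab('wrist')
a=cv2.resize(p[180:300,220:400],None,fx=3.3,fy=3.3,interpolation=cv2.INTER_CUBIC)
b=cv2.resize(p2,None,fx=.3,fy=.3)
o=np.zeros((396+0,594+192,3),np.uint8);o[:,:594]=a;o[:120,594:]=b;cv2.imwrite('pics/miss.png',o[:,:,::-1])
pan(C,np.array([546,44]),'side')
m,p,d=grab('scene');C=cloud(m,d);pan(C,np.array([546,44]),'scene')
E
```

```text
side pan c [546.   41.6] R 51.6 205 handle n 209 ang -30.86 line off 2.4 rmax 162.0 ztop [31.4 34.3] rimz 35.1
scene pan c [545.   44.5] R 51.3 136 handle n 140 ang -30.56 line off 1.2 rmax 164.0 ztop [32.  36.1] rimz 35.3
```

View pics/miss.png

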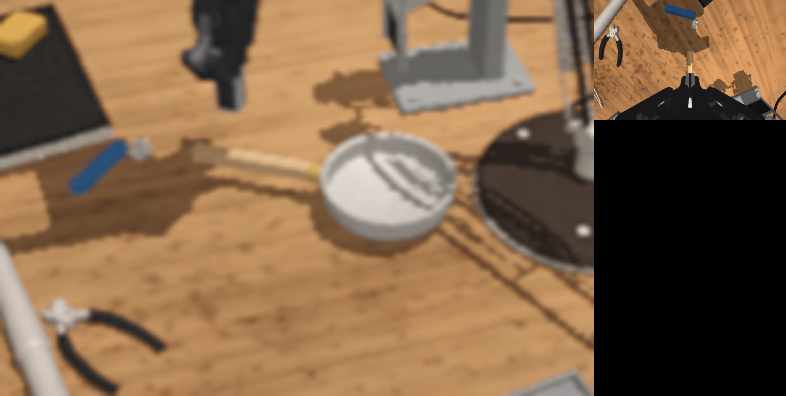

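The pan has not moved and the fingers stand above the handle, with tips at about (290,211) in the side view. I'll compare the tip's measured position with the reported TCP.

```bash
python3 - <<'E'
from fit import *
t=status.observe();print(t['tool_pos'].round(1),t['joints'].round(3))
for n in('side','scene'):
    m,p,d=grab(n);C=cloud(m,d)
    K=np.array([[m['fx'],0,m['cx']],[0,m['fy'],m['cy']],[0,0,1]]);V=np.array(m['view'])
    uv=cv2.projectPoints(t['tool_pos'].reshape(1,3),cv2.Rodrigues(V[:3,:3])[0],V[:3,3],K,np.array(m['dist_coeffs'],float))[0].ravel();print(n,'TCP px',uv.round(1))
    r=np.linalg.norm(C[...,:2]-t['tool_pos'][:2],axis=2);k=(r<50)&(C[...,2]>42)&(p.max(2)<90)
    q=C[k]
    if len(q): 
        o=q[q[:,2].argsort()];print(len(q),o[:8].round().tolist(),np.argwhere(k)[q[:,2].argmin()][::-1])
m=camera_model('wrist');V=np.array(m['view']);print('wristcam',-V[:3,:3].T@V[:3,3],V[2,:3])
E
```

```text
[437.1 109.8  52.8] [ 0.09   0.043  2.126  0.     0.974 -0.934]
side TCP px [290.6 220.1]
1520 [[435.0, 97.0, 91.0], [428.0, 98.0, 92.0], [430.0, 96.0, 92.0], [431.0, 100.0, 93.0], [432.0, 95.0, 93.0], [426.0, 101.0, 93.0], [428.0, 100.0, 93.0], [433.0, 98.0, 94.0]] [290 212]
scene TCP px [304.5 220.4]
712 [[435.0, 102.0, 90.0], [428.0, 105.0, 92.0], [430.0, 106.0, 95.0], [427.0, 101.0, 95.0], [433.0, 101.0, 95.0], [440.0, 105.0, 97.0], [432.0, 96.0, 97.0], [439.0, 101.0, 99.0]] [306 212]
wristcam [367.64326684 152.0947945  222.37988392] [ 0.26569044 -0.16120994 -0.95048406]
```

```bash
python3 - <<'E'
from fit import *
t=status.observe()
for n,u in(('side',289),('scene',305)):
    m,p,d=grab(n);C=cloud(m,d)
    for v in range(204,226,2): print(n,v,C[v,u].round(),p[v,u])
m,p,d=grab('wrist');C=cloud(m,d)
for v in range(225,330,8): print('w',v,C[v,318].round(),p[v,318],d[v,318].round())
E
```

```text
side 204 [431.  76. 134.] [44 44 45]
side 206 [434.  96. 112.] [37 37 39]
side 208 [433.  96. 105.] [38 38 39]
side 210 [433.  95. 100.] [37 36 39]
side 212 [433.  97.  91.] [49 47 47]
side 214 [449. 200.   0.] [180 139 100]
side 216 [447. 194.  -1.] [200 152 101]
side 218 [444. 180.   3.] [187 138  90]
side 220 [443. 174.   0.] [184 136  89]
side 222 [441. 164.   2.] [200 153 102]
side 224 [439. 153.   3.] [191 146 101]
scene 204 [411.  90. 138.] [40 41 42]
scene 206 [409.  89. 132.] [42 42 44]
scene 208 [432. 104. 106.] [44 44 47]
scene 210 [427. 101. 103.] [43 43 46]
scene 212 [424.  99.  97.] [50 50 50]
scene 214 [530. 166.   2.] [230 170 107]
scene 216 [516. 158.   5.] [252 199 102]
scene 218 [506. 152.   5.] [252 201 103]
scene 220 [504. 150.  -2.] [252 202 104]
scene 222 [486. 139.   5.] [251 194  99]
scene 224 [441. 111.  36.] [254 234 146]
w 225 [436. 109.  34.] [236 191 135] 204.0
w 233 [440. 107.  35.] [237 191 135] 205.0
w 241 [446. 103.  33.] [237 193 135] 208.0
w 249 [427. 115.  89.] [23 23 22] 149.0
w 257 [426. 115.  97.] [22 22 22] 141.0
w 265 [427. 115. 104.] [22 21 22] 134.0
w 273 [426. 116. 112.] [21 20 21] 127.0
w 281 [426. 116. 117.] [22 21 22] 122.0
w 289 [429. 114. 117.] [29 29 29] 123.0
w 297 [433. 112. 117.] [29 28 29] 124.0
w 305 [435. 110. 118.] [28 27 29] 124.0
w 313 [439. 108. 118.] [28 26 28] 126.0
w 321 [442. 106. 118.] [41 40 42] 127.0
w 329 [527.  53.   8.] [222 219 214] 262.0
```

All three cameras put the finger tips at about z=88 mm, while the reported TCP z is 53; x and y agree. I'll trust the cameras, reopen, go lower and remeasure the tips.

```bash
python3 -m pendant '[[[0,0,0],[0,0,0]],[[0,0,0],[0,0,0]],[[0,0,0],[0,0,0]],[[0,0,0.05],[0,0,0]],[[0,0,0.1],[0,0,0]],[[0,0,0.15],[0,0,0]],[[0,0,0.18],[0,0,0]],[[0,0,0.2],[0,0,0]],[[0,0,0.2],[0,0,0]]]' 0.7
cat > tips.py <<'E'
from fit import *
t=status.observe();m,p,d=grab('wrist');C=cloud(m,d)
print(t['tool_pos'].round(1),t['grip_width'],t['force'].round(1))
tp=t['tool_pos'];v,u=np.mgrid[:400,:640]
r=np.linalg.norm(C[...,:2]-tp[:2],axis=2)
k=(r<45)&(d<215)&(d>60)&(p.max(2)<110)&(v>180)
for s,kk in(('L',k&(u<318)),('R',k&(u>=318))):
    q=C[kk];print(s,len(q),'zmin',np.percentile(q[:,2],[0,1,3]).round(1) if len(q) else '')
for n in('side','scene'):
    m,p,d=grab(n);C=cloud(m,d);r=np.linalg.norm(C[...,:2]-tp[:2],axis=2)
    q=C[(r<45)&(C[...,2]>6)&(p.max(2)<75)];print(n,len(q),np.sort(q[:,2])[:6].round() if len(q) else '')
E
python3 tips.py
```

```text
time: 5.35
tool_pos: [437.2, 109.8, -7.3]
eef_rot: [-0.001, 0.27, 0.963, -0.0]
force: [-0.3, 0.6, 0.2]
grip_width: 25.7
gripper_force: 0.0
[437.2 109.8  -7.3] 25.716159518115415 [-0.3  0.6  0.2]
L 14867 zmin [-1.4 -0.3  0.2]
R 14371 zmin [-1.3 -0.   0.8]
side 826 [27. 30. 30. 31. 31. 32.]
scene 591 [28. 31. 33. 33. 33. 34.]
```

No contact at a reported z of -7, with tips at about 28 mm, so the 35 mm offset is confirmed. I'll go 20 mm lower and close.

```bash
python3 -m pendant '[[[0,0,0.03],[0,0,0]],[[0,0,0.05],[0,0,0]],[[0,0,0.067],[0,0,0]],[[0,0,0.067],[0,0,0]],[[0,0,0.067],[0,0,0]]]' 0.7 && python3 tips.py && python3 -m pendant '[[[0,0,0],[0,0,0]],[[0,0,0],[0,0,0]],[[0,0,0],[0,0,0]],[[0,0,0],[0,0,0]],[[0,0,0],[0,0,0]],[[0,0,0],[0,0,0]]]' 1
```

```text
time: 6.0
tool_pos: [438.0, 109.8, -26.5]
eef_rot: [-0.0, 0.27, 0.963, -0.0]
force: [-1.1, 0.2, 3.5]
grip_width: 25.9
gripper_force: 2.4
[438.  109.8 -26.5] 25.90992570209251 [-1.1  0.2  3.5]
L 14343 zmin [-1.4 -0.   0.5]
R 14087 zmin [-1.2  0.5  9.9]
side 758 [11. 12. 12. 13. 13. 14.]
scene 549 [11. 12. 14. 15. 16. 17.]
time: 6.75
tool_pos: [438.8, 109.8, -26.0]
eef_rot: [0.001, 0.27, 0.963, 0.0]
force: [-1.5, -0.7, 7.5]
grip_width: 11.4
gripper_force: 61.0
```

Gripped, with width 11.4 mm and 61 N. I'll lift 46 mm and check that the pan is level.

```bash
python3 -m pendant '[[[0,0,-0.02],[0,0,0]],[[0,0,-0.05],[0,0,0]],[[0,0,-0.09],[0,0,0]],[[0,0,-0.13],[0,0,0]],[[0,0,-0.153],[0,0,0]],[[0,0,-0.153],[0,0,0]],[[0,0,-0.153],[0,0,0]]]'
python3 - <<'E'
from fit import *
t=status.observe();print(t['tool_pos'].round(1),t['force'].round(2),t['moment'].round(2),t['grip_width'])
for n in('scene','side'):
    m,p,d=grab(n);panh(cloud(m,d),np.array([545,45]),81,n)
E
```

```text
time: 7.45
tool_pos: [438.0, 109.8, 19.5]
eef_rot: [0.0, 0.27, 0.963, 0.0]
force: [-0.8, 0.5, -0.8]
grip_width: 11.1
gripper_force: 58.3
[438.  109.8  19.5] [-0.81  0.51 -0.83] [ 0.06  0.14 -0.01] 11.06179045762681
scene c [544.8  45.6] R 52.1 121 rim z 79.6 tilt deg x,y [-0.4  0.5]
side c [544.3  42.6] R 51.6 160 rim z 78.6 tilt deg x,y [-0.3  0.3]
```

The pan is held level with its underside at about 44 mm. I'll turn it +29.4° in world and go to a stand-off 60 mm before the paddle.

```bash
python3 -m pendant '[[[0.05,0.02,0],[0,0,-0.04]],[[0.13,0.045,0],[0,0,-0.11]],[[0.21,0.075,0],[0,0,-0.18]],[[0.29,0.1,0],[0,0,-0.25]],[[0.35,0.12,0],[0,0,-0.3]],[[0.381,0.132,0],[0,0,-0.327]],[[0.381,0.132,0],[0,0,-0.327]],[[0.381,0.132,0],[0,0,-0.327]],[[0.381,0.132,0],[0,0,-0.327]]]'
cat > chk.py <<'E'
import sys
from fit import *
x,y,z=map(float,sys.argv[1:4])
t=status.observe();print(t['time'],t['tool_pos'].round(1),t['force'].round(2),t['moment'].round(2),t['grip_width'])
for n in('scene','side'):
    m,p,d=grab(n);C=cloud(m,d);c=panh(C,np.array([x,y]),z,n)
    v=c-t['tool_pos'][:2];print('  yaw from tool',np.degrees(np.arctan2(v[1],v[0])).round(2),np.linalg.norm(v).round(1))
    r=np.linalg.norm(C[...,:2]-c,axis=2);k=(r<45)&(p.max(2)<85)&(C[...,2]>z-45)&(C[...,2]<z+10)
    if k.sum()>3: print('  dark in pan',k.sum(),C[k].mean(0).round(1),'offset',(C[k].mean(0)[:2]-c).round(1))
    k=(C[...,0]>588)&(C[...,0]<640)&(C[...,1]>160)&(C[...,1]<225)&(C[...,2]>40)&(C[...,2]<78)&(p.max(2)<80)
    if k.sum()>5: print('  paddle',k.sum(),np.median(C[k],0).round(1))
E
python3 chk.py 486 199 80
```

```text
time: 8.45
tool_pos: [361.6, 202.7, 19.3]
eef_rot: [0.0, 0.017, 1.0, -0.0]
force: [-0.3, -0.9, -0.3]
grip_width: 10.9
gripper_force: 58.4
8.45 [361.6 202.7  19.3] [-0.27 -0.9  -0.34] [-0.01  0.19 -0.  ] 10.895976948680737
scene c [488.9 198.1] R 50.7 116 rim z 78.9 tilt deg x,y [ 1.2 -0.5]
  yaw from tool -2.06 127.5
  paddle 74 [600.2 194.6  60.1]
side c [486.7 196.3] R 51.7 134 rim z 78.3 tilt deg x,y [-0.4 -0.1]
  yaw from tool -2.89 125.3
  paddle 16 [599.5 201.   59.9]
```

Pan centre is at (487.5,197.5) and the rim gap is about 59 mm. I'll advance 56 mm and read the baseline force.

```bash
python3 -m pendant '[[[-0.03,0,0],[0,0,0]],[[-0.07,0,0],[0,0,0]],[[-0.11,0,0],[0,0,0]],[[-0.145,0,0],[0,0,0]],[[-0.17,0,0],[0,0,0]],[[-0.187,0,0],[0,0,0]],[[-0.187,0,0],[0,0,0]],[[-0.187,0,0],[0,0,0]]]'; python3 chk.py 544 196 80; python3 -m pendant '[[[-0.01,0,0],[0,0,0]],[[-0.02,0,0],[0,0,0]],[[-0.02,0,0],[0,0,0]]]';python3 -m pendant '[[[-0.01,0,0],[0,0,0]],[[-0.02,0,0],[0,0,0]],[[-0.02,0,0],[0,0,0]]]'
```

```text
time: 9.35
tool_pos: [416.4, 201.1, 19.0]
eef_rot: [-0.0, 0.017, 1.0, -0.0]
force: [-0.2, 0.3, -1.6]
grip_width: 11.3
gripper_force: 58.4
9.35 [416.4 201.1  19. ] [-0.17  0.34 -1.58] [-0.01  0.18 -0.01] 11.251804003244231
scene c [545.1 196.3] R 51.7 87 rim z 78.6 tilt deg x,y [ 0.5 -0.4]
  yaw from tool -2.17 128.8
side c [542.4 194.8] R 51.9 143 rim z 78.2 tilt deg x,y [-0.5 -0.2]
  yaw from tool -2.86 126.2
time: 9.75
tool_pos: [422.6, 201.0, 19.1]
eef_rot: [-0.0, 0.016, 1.0, -0.0]
force: [-0.9, -0.7, -1.7]
grip_width: 11.4
gripper_force: 58.4
time: 10.05
tool_pos: [428.9, 200.8, 19.1]
eef_rot: [-0.0, 0.017, 1.0, -0.0]
force: [-1.7, 0.1, -1.2]
grip_width: 11.4
gripper_force: 58.5
```

Contact has been made, with about 8 mm of push. I'll continue in small steps, checking the force and watching for the bead.

```bash
python3 -m pendant '[[[-0.01,0,0],[0,0,0]],[[-0.02,0,0],[0,0,0]],[[-0.027,0,0],[0,0,0]],[[-0.027,0,0],[0,0,0]]]';python3 -m pendant '[[[-0.005,0,0],[0,0,0]],[[-0.007,0,0],[0,0,0]],[[-0.007,0,0],[0,0,0]]]'; python3 chk.py 563 196 80
```

```text
time: 10.45
tool_pos: [437.3, 200.5, 19.2]
eef_rot: [0.0, 0.017, 1.0, -0.0]
force: [-1.6, 1.1, -0.9]
grip_width: 11.2
gripper_force: 58.4
time: 10.75
tool_pos: [439.1, 200.4, 19.2]
eef_rot: [0.0, 0.017, 1.0, -0.0]
force: [-2.6, -0.5, -1.8]
grip_width: 10.8
gripper_force: 58.4
10.75 [439.1 200.4  19.2] [-2.61 -0.54 -1.84] [-0.    0.54 -0.01] 10.801608097165705
scene c [565.1 196.6] R 51.4 87 rim z 78.4 tilt deg x,y [ 0.6 -0.6]
  yaw from tool -1.72 126.1
side c [564.3 194.2] R 51.9 108 rim z 78.3 tilt deg x,y [-0.8 -0.1]
  yaw from tool -2.85 125.4
```

```bash
python3 -m pendant '[[[-0.005,0,0],[0,0,0]],[[-0.005,0,0],[0,0,0]],[[-0.005,0,0],[0,0,0]]]'|grep -E 'tool_pos|force:'; python3 chk.py 565 196 80;python3 -m pendant '[[[-0.005,0,0],[0,0,0]],[[-0.005,0,0],[0,0,0]],[[-0.005,0,0],[0,0,0]],[[-0.005,0,0],[0,0,0]]]'|grep -E 'tool_pos|force:'; python3 chk.py 567 196 80
```

```text
tool_pos: [440.6, 200.5, 19.2]
force: [-3.4, -0.4, -1.9]
gripper_force: 58.4
11.15 [440.6 200.5  19.2] [-3.4  -0.41 -1.95] [ 0.06  0.51 -0.05] 11.073739036297328
scene c [567.1 196.4] R 51.0 85 rim z 79.0 tilt deg x,y [ 0.2 -0.1]
  yaw from tool -1.86 126.6
side c [566.5 194.1] R 51.6 118 rim z 78.2 tilt deg x,y [0.1 0.1]
  yaw from tool -2.88 126.1
tool_pos: [442.0, 200.4, 19.2]
force: [-1.9, 0.0, -2.1]
gripper_force: 58.4
11.65 [442.  200.4  19.2] [-1.88  0.   -2.13] [ 0.07  0.49 -0.01] 11.319155056584059
scene c [568.6 196.6] R 51.7 83 rim z 79.2 tilt deg x,y [ 0.1 -0.3]
  yaw from tool -1.73 126.7
side c [567.1 194.2] R 51.9 118 rim z 77.8 tilt deg x,y [-0.1 -0.2]
  yaw from tool -2.82 125.2
```

```bash
cat > bead.py <<'E'
import sys
from fit import *
x,y,z=map(float,sys.argv[1:4])   # expected pan centre, rim z
for n in('scene','side'):
    m,p,d=grab(n);C=cloud(m,d)
    K=np.array([[m['fx'],0,m['cx']],[0,m['fy'],m['cy']],[0,0,1]]);V=np.array(m['view'])
    # project bead-at-rest location and report local brightness
    uv=cv2.projectPoints(np.array([[x,y,z-36+6+9]]),cv2.Rodrigues(V[:3,:3])[0],V[:3,3],K,np.array(m['dist_coeffs'],float))[0].ravel()
    r=np.linalg.norm(C[...,:2]-[x,y],axis=2);k=(r<44)&(C[...,2]>z-36)&(C[...,2]<z+5)
    g=p.max(2);kk=k&(g<100)
    nn,l,s,c=cv2.connectedComponentsWithStats(kk.astype(np.uint8))
    print(n,'expect px',uv.round(1),'pixels',k.sum(),'min',g[k].min(),np.percentile(g[k],[1,5,50]))
    for i in range(1,nn):
        if s[i,4]>=4:
            w=world(m,[c[i]],z=z-36+15)[0];print('   blob',s[i],c[i].round(1),'on bead plane',w.round(1),'off',(w[:2]-[x,y]).round(1))
E
python3 bead.py 567 196 80
python3 -m pendant '[[[-0.005,0,0],[0,0,0]],[[-0.005,0,0],[0,0,0]],[[-0.005,0,0],[0,0,0]],[[-0.005,0,0],[0,0,0]]]'|grep -E 'tool_pos|force:'; python3 chk.py 569 196 80;python3 bead.py 569 196 80
```

```text
scene expect px [303.2 192.7] pixels 149 min 136 [137.96 146.2  166.  ]
side expect px [328.2 191.5] pixels 290 min 84 [ 95.45 128.   147.5 ]
   blob [317 191   3   2   5] [318.2 191.6] on bead plane [539.3 204.3  59. ] off [-27.7   8.3]
tool_pos: [443.5, 200.3, 19.2]
force: [-3.2, 0.1, -2.4]
gripper_force: 58.5
12.25 [443.5 200.3  19.2] [-3.2   0.1  -2.41] [0.06 0.63 0.01] 11.419670101284403
scene c [571.4 196.2] R 50.5 84 rim z 78.6 tilt deg x,y [0.1 0.4]
  yaw from tool -1.83 127.9
  dark in pan 10 [576.  190.7  66.9] offset [ 4.6 -5.5]
side c [569.4 193.9] R 51.7 127 rim z 78.4 tilt deg x,y [-0.9 -0.2]
  yaw from tool -2.92 126.1
  dark in pan 19 [574.8 190.3  63.6] offset [ 5.4 -3.7]
scene expect px [303.5 192.4] pixels 135 min 70 [ 71.34  79.7  166.  ]
   blob [302 190   5   4  16] [304.  191.5] on bead plane [575.  197.6  59. ] off [6.  1.6]
side expect px [328.9 191.4] pixels 309 min 57 [ 60.   76.6 166. ]
   blob [326 189   6   6  25] [328.7 191.7] on bead plane [568. 195.  59.] off [-1. -1.]
```

The bead is in the pan; both views show a single blob near the middle. I'll let it settle, check, then back off gently.

```bash
python3 -m pendant '[[[0,0,0],[0,0,0]],[[0,0,0],[0,0,0]],[[0,0,0],[0,0,0]],[[0,0,0],[0,0,0]],[[0,0,0],[0,0,0]],[[0,0,0],[0,0,0]],[[0,0,0],[0,0,0]],[[0,0,0],[0,0,0]],[[0,0,0],[0,0,0]],[[0,0,0],[0,0,0]],[[0,0,0],[0,0,0]],[[0,0,0],[0,0,0]],[[0,0,0],[0,0,0]]]' |grep -E 'time|force:'; python3 bead.py 569 195.5 80
python3 -m pendant '[[[0.005,0,0],[0,0,0]],[[0.015,0,0],[0,0,0]],[[0.03,0,0],[0,0,0]],[[0.048,0,0],[0,0,0]],[[0.068,0,0],[0,0,0]],[[0.09,0,0],[0,0,0]],[[0.112,0,0],[0,0,0]],[[0.134,0,0],[0,0,0]],[[0.156,0,0],[0,0,0]],[[0.178,0,0],[0,0,0]],[[0.2,0,0],[0,0,0]],[[0.22,0,0],[0,0,0]],[[0.238,0,0],[0,0,0]],[[0.252,0,0],[0,0,0]],[[0.262,0,0],[0,0,0]],[[0.267,0,0],[0,0,0]],[[0.267,0,0],[0,0,0]],[[0.267,0,0],[0,0,0]]]'; python3 chk.py 489 198.5 80;python3 bead.py 489 198 80
```

```text
time: 13.75
force: [-2.4, -0.4, -2.9]
gripper_force: 58.5
scene expect px [303.6 192.5] pixels 147 min 78 [ 83.84  89.3  166.  ]
   blob [301 191   4   3  10] [302.8 192. ] on bead plane [570.2 199.5  59. ] off [1.2 4. ]
side expect px [329.  191.5] pixels 297 min 60 [ 64.  75. 152.]
   blob [325 190   6   5  23] [327.6 191.9] on bead plane [564.7 194.8  59. ] off [-4.3 -0.7]
time: 15.65
tool_pos: [363.7, 203.0, 19.3]
eef_rot: [0.0, 0.016, 1.0, 0.0]
force: [-0.0, -0.1, -1.6]
grip_width: 11.0
gripper_force: 58.5
15.65 [363.7 203.   19.3] [-0.04 -0.1  -1.59] [-0.    0.16  0.  ] 11.023935252111288
scene c [490.4 198.9] R 50.9 115 rim z 79.2 tilt deg x,y [ 0.5 -0.3]
  yaw from tool -1.89 126.8
  paddle 77 [599.4 194.3  61.4]
side c [489.1 196.9] R 51.8 144 rim z 78.2 tilt deg x,y [-0.7  0.1]
  yaw from tool -2.78 125.5
  dark in pan 7 [481.8 191.6  61.3] offset [-7.4 -5.3]
  paddle 16 [600.  203.1  60.4]
scene expect px [290.3 203.3] pixels 179 min 82 [ 90.8 113.8 251. ]
   blob [289 203   2   2   4] [289.5 203.5] on bead plane [486.5 199.6  59. ] off [-2.5  1.6]
side expect px [301.7 195.9] pixels 315 min 65 [ 72.42 118.1  211.  ]
   blob [299 195   3   4  12] [300.  196.5] on bead plane [483.7 196.7  59. ] off [-5.3 -1.3]
```

The paddle is back at rest and the bead is near the middle. I'll check the lamp's clearance for the sweep and lift 55 mm gently.

```bash
python3 -m pendant '[[[0,0,-0.004],[0,0,0]],[[0,0,-0.012],[0,0,0]],[[0,0,-0.026],[0,0,0]],[[0,0,-0.046],[0,0,0]],[[0,0,-0.07],[0,0,0]],[[0,0,-0.095],[0,0,0]],[[0,0,-0.12],[0,0,0]],[[0,0,-0.142],[0,0,0]],[[0,0,-0.16],[0,0,0]],[[0,0,-0.172],[0,0,0]],[[0,0,-0.18],[0,0,0]],[[0,0,-0.183],[0,0,0]],[[0,0,-0.183],[0,0,0]],[[0,0,-0.183],[0,0,0]]]' | grep -E 'time|pos'
python3 - <<'E'
from fit import *
for n in('scene','side'):
    m,p,d=grab(n);C=cloud(m,d);x,y,z=np.moveaxis(C,2,0)
    for a,b in((60,150),(150,250),(250,400),(400,650)):
        k=(z>a)&(z<b)&(x>540)&(x<760)&(y<120)&(y>-330)
        if k.sum(): print(n,a,b,k.sum(),np.percentile(C[k],[0.5,50,99.5],axis=0).round().tolist())
E
python3 bead.py 489 198 135
```

```text
time: 17.25
tool_pos: [363.2, 202.9, 73.8]
scene 60 150 364 [[679.0, -253.0, 61.0], [704.0, 8.0, 79.0], [744.0, 48.0, 149.0]]
scene 150 250 191 [[670.0, 35.0, 150.0], [686.0, 53.0, 195.0], [718.0, 72.0, 249.0]]
scene 250 400 430 [[657.0, -178.0, 253.0], [700.0, -8.0, 378.0], [759.0, 109.0, 400.0]]
scene 400 650 331 [[646.0, -29.0, 400.0], [684.0, 64.0, 414.0], [729.0, 120.0, 436.0]]
side 60 150 974 [[681.0, -255.0, 61.0], [709.0, -208.0, 76.0], [742.0, 51.0, 149.0]]
side 150 250 484 [[674.0, 34.0, 151.0], [692.0, 53.0, 199.0], [714.0, 75.0, 249.0]]
side 250 400 1144 [[657.0, -172.0, 252.0], [703.0, -20.0, 378.0], [759.0, 110.0, 400.0]]
side 400 650 769 [[648.0, -36.0, 400.0], [686.0, 51.0, 415.0], [730.0, 118.0, 435.0]]
scene expect px [289.8 189.4] pixels 175 min 85 [ 87.48 122.7  251.  ]
   blob [288 189   3   2   6] [289.  189.5] on bead plane [487.2 200.1 114. ] off [-1.8  2.1]
side expect px [300.8 179.9] pixels 295 min 64 [ 68.94 105.7  210.  ]
   blob [297 179   4   4  13] [298.8 180.6] on bead plane [483.1 196.2 114. ] off [-5.9 -1.8]
```

The lamp stays at x ≥ 646, clear of the sweep. First half of the carry, smooth, with half of the turn.

```bash
python3 -m pendant '[[[-0.003,-0.004,0],[0,0,0.004]],[[-0.010,-0.017,0],[0,0,0.015]],[[-0.022,-0.037,0],[0,0,0.033]],[[-0.037,-0.062,0],[0,0,0.056]],[[-0.055,-0.093,0],[0,0,0.083]],[[-0.076,-0.128,0],[0,0,0.115]],[[-0.099,-0.166,0],[0,0,0.149]],[[-0.123,-0.206,0],[0,0,0.185]],[[-0.1475,-0.247,0],[0,0,0.2215]],[[-0.172,-0.288,0],[0,0,0.258]],[[-0.196,-0.328,0],[0,0,0.294]],[[-0.219,-0.366,0],[0,0,0.328]],[[-0.240,-0.401,0],[0,0,0.36]],[[-0.258,-0.431,0],[0,0,0.387]],[[-0.273,-0.457,0],[0,0,0.41]],[[-0.285,-0.477,0],[0,0,0.428]],[[-0.292,-0.489,0],[0,0,0.439]],[[-0.295,-0.4935,0],[0,0,0.443]],[[-0.295,-0.4935,0],[0,0,0.443]],[[-0.295,-0.4935,0],[0,0,0.443]]]'
python3 chk.py 540 -32 134;python3 bead.py 540 -32 134
python3 - <<'E'
from fit import *
from scipy.spatial.transform import Rotation as R
t=status.observe();q=t['eef_rot'];M=R.from_quat(np.r_[q[1:],q[0]]).as_matrix()
print(M.T@(np.array([530.2,-98.8,t['tool_pos'][2]])-t['tool_pos'])/300,M[:,1])
E
```

```text
time: 19.45
tool_pos: [446.8, 52.4, 74.0]
eef_rot: [-0.0, 0.356, 0.934, 0.0]
force: [0.7, -0.6, -1.0]
grip_width: 11.1
gripper_force: 58.6
19.45 [446.8  52.4  74. ] [ 0.69 -0.57 -1.02] [0.12 0.12 0.03] 11.055015245953529
scene c [539.3 -30.3] R 51.5 127 rim z 133.4 tilt deg x,y [0.3 0.5]
  yaw from tool -41.77 124.1
  paddle 76 [599.6 194.7  59.9]
side c [540.1 -33.3] R 51.5 249 rim z 132.6 tilt deg x,y [-0.3  0.6]
  yaw from tool -42.52 126.7
  dark in pan 11 [534.7 -36.6 116.4] offset [-5.4 -3.3]
  paddle 15 [600.3 205.9  57.2]
scene expect px [359.1 202. ] pixels 217 min 76 [ 89.16 109.   250.  ]
   blob [357 201   3   3   8] [358.1 201.9] on bead plane [539.  -29.1 113. ] off [-1.   2.9]
side expect px [344.7 229.4] pixels 570 min 63 [ 75.76 112.35 216.  ]
   blob [341 227   6   6  24] [343.4 229.6] on bead plane [537.  -31.7 113. ] off [-3.   0.3]
[-5.42570454e-01 -1.91127460e-01 -2.83159095e-05] [ 6.65631455e-01  7.46280622e-01 -8.85500882e-06]
```

The pan is level and the bead is in the middle. Second half of the carry.

```bash
python3 -m pendant '[[[-0.005,-0.002,0],[0,0,0.004]],[[-0.018,-0.0065,0],[0,0,0.015]],[[-0.04,-0.014,0],[0,0,0.033]],[[-0.068,-0.024,0],[0,0,0.056]],[[-0.102,-0.036,0],[0,0,0.083]],[[-0.141,-0.0495,0],[0,0,0.114]],[[-0.182,-0.064,0],[0,0,0.148]],[[-0.226,-0.08,0],[0,0,0.184]],[[-0.271,-0.0955,0],[0,0,0.2205]],[[-0.316,-0.111,0],[0,0,0.257]],[[-0.36,-0.127,0],[0,0,0.293]],[[-0.402,-0.1415,0],[0,0,0.327]],[[-0.441,-0.155,0],[0,0,0.358]],[[-0.474,-0.167,0],[0,0,0.385]],[[-0.502,-0.177,0],[0,0,0.408]],[[-0.524,-0.1845,0],[0,0,0.426]],[[-0.538,-0.189,0],[0,0,0.437]],[[-0.543,-0.191,0],[0,0,0.441]],[[-0.543,-0.191,0],[0,0,0.441]],[[-0.543,-0.191,0],[0,0,0.441]]]'
python3 -m pendant '[[[0,0,0],[0,0,0]],[[0,0,0],[0,0,0]],[[0,0,0],[0,0,0]],[[0,0,0],[0,0,0]],[[0,0,0],[0,0,0]],[[0,0,0],[0,0,0]],[[0,0,0],[0,0,0]],[[0,0,0],[0,0,0]],[[0,0,0],[0,0,0]],[[0,0,0],[0,0,0]]]' | grep time
python3 chk.py 548 -222 134;python3 bead.py 548 -222 134
python3 - <<'E'
from fit import *
m,p,d=grab('side');cv2.imwrite('pics/end.png',cv2.resize(p[150:370,260:500],None,fx=2.6,fy=2.6,interpolation=cv2.INTER_CUBIC)[:,:,::-1])
E
```

```text
time: 21.65
tool_pos: [530.1, -98.8, 74.0]
eef_rot: [-0.0, 0.652, 0.758, -0.0]
force: [-0.2, -0.2, -1.1]
grip_width: 11.3
gripper_force: 58.6
time: 22.65
22.65 [530.4 -99.2  74.1] [-0.26  0.14 -1.33] [ 0.17 -0.   -0.03] 11.22184201739948
scene c [ 547.8 -222.2] R 52.1 129 rim z 133.3 tilt deg x,y [-0.3  0.8]
  yaw from tool -81.92 124.3
  dark in pan 4 [ 541.6 -223.4  116.6] offset [-6.3 -1.2]
  paddle 76 [601.1 194.8  59.7]
side c [ 546.8 -225.2] R 51.1 317 rim z 132.8 tilt deg x,y [0.1 0.7]
  yaw from tool -82.55 127.1
  dark in pan 13 [ 543.2 -228.2  116.6] offset [-3.7 -3. ]
scene expect px [415.7 218.3] pixels 261 min 71 [ 77. 109. 251.]
   blob [414 217   4   3   9] [415.7 217.9] on bead plane [ 549.7 -221.1  113. ] off [1.7 0.9]
side expect px [378.7 289.2] pixels 1121 min 70 [ 82.4 140.  223. ]
   blob [376 287   6   7  25] [378.2 290.1] on bead plane [ 546.2 -224.   113. ] off [-1.8 -2. ]
```

View pics/end.png

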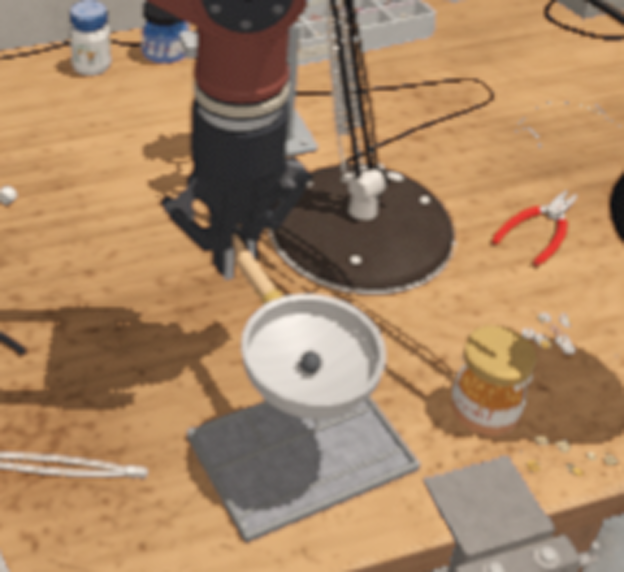

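The final view shows a single bead in the middle of the pan at (310,362). The pan is held level above the board with its handle pointing to the board's back side. Pan centre is about (547.5,-223) and its underside about 98 mm above the bench. I'll hand it in.

```bash
python3 -c "
from rig import job_done
print(job_done())"
```

```text
the job is handed in; nothing more can be done
None
```

The job is handed in at about 23 s on the robot's clock: the pan is held level and still about 9 cm above the middle of the board, with one bead in the middle and the handle pointing straight away from the jeweller; the first grip closed on air because the fingers stood about 35 mm higher than reported, but it moved nothing and I corrected it.

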